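# Steel mallet into its sprung collar

## Robot

A 6-joint arm with a two-finger parallel gripper is mounted at the origin on a cart in front of the work surface, level with it; the furniture and walls round the work are solid. World frame = base frame: x ahead of the robot, y to its left, z up, the work surface at z = 0. Lengths are in m, angles in degrees, forces in N, time in s.
With the tool pointing down it reaches from about 0.375 to 0.9 m from the base axis. Payload 3.1 kg.
Tool frame: the origin (TCP) lies between the finger pads; the fingertips stand 11 mm ahead of it and the grasp point (between the pads) lies 8 mm behind it; z points along the fingers, y is the line along which they close (so a half turn about z gives the same grasp; the last joint's range is limited). The gripper opens to 87 mm and grips with 3 to 60 N. Pads are 19 mm wide; open, the fingers measure 117 mm over their backs; the gripper's body (75 mm by 190 mm) begins 51 mm behind the grasp point.
Start: joints at [-79.383, 30.224, 82.088, -0, 67.689, -10.227], TCP at [0.222, -0.584, 0.234] pointing down, gripper open.
Joint ranges: [-176.69, 176.69], [-43.24, 126.21], [12.49, 139.97], [-82, 262], [0, 151.66], [-163.58, 163.58]. Speed limits (degrees/s): [159.86, 159.86, 180, 180, 180, 180].

## Interface

Orientations are given as a 3x3 rotation matrix whose columns are the frame's x, y, z axes.
In Python, from rig import bot, viewer, workorder, nets gives the robot as it stands. The module is installed in compiled form; this text tells all that it offers.
- The arm moves only by the tool move_arm, never from a script. Its argument "increments" is a list of rows, each a list of 7 numbers: the shift along the tool's x, y, z normalised to -1 to 1, where 1 is 0.3 m, then the turn, a rotation vector about the tool's x, y, z normalised to -1 to 1, where 1 is pi rad, then the opening, from 0 (shut) to 1 (fully open). In form: [[tx, ty, tz, wx, wy, wz, grip], ...]. A call has 1 to 10 rows; each row is the pose to reach, as a shift and turn from the pose commanded when the call began, along the tool's axes at that moment, turning the shorter way round; what a row does not reach only later rows make up. A row lasts 1/12 s, in which the tool goes at most 41.7 mm and 7.16 degrees, less where a joint would pass 70% of its speed; a pose out of reach is approached as far as the arm can. A call with a number of a shift or a turn outside -1 to 1 is refused whole. A call with a gripper value outside its range is refused whole. The fingers move at their own pace and stop on an object; the grip force is fixed at half the most. Time passes only in rows, so rows that repeat a pose let the fingers close. It gives the time, the measured TCP pose, the force, the opening and the grip force at its end, in the units of the state.
- bot.read_state(): the state, without advancing time (a new reading comes with each control period).
- viewer.capture(name): name is "scene" or "top"; returns a dict with "image" (384x512x3 uint8, blue, green, red), "K" (3x3 intrinsics, pixels), "dist" ([k1, k2, p1, p2, k3] as OpenCV has them; the pictures are not rectified), "eye" and "orientation" of the camera in the world. Camera axes: x right, y up, looking along -z (the intrinsics and any distortion apply to the point x, -y, -z); pixel columns grow to the right and rows downward; lengths in m; the calibration is good to about 2 mm. A picture is of the moment at which its call begins. There is no depth.
- workorder.hand_in(): hands the job in; it is judged then, once.
Trained networks look in the newest picture that a camera, given by its name, has taken for a name from the list of things; names that differ only in an ending like _2 or _b are one class to them, and where a whole thing is asked for, a point or a joint stands for the part that bears it (a point fixed in the world has none). Each returns a list of dicts, best first, with "conf" (0 to 1); they miss things now and then, are a little off and sometimes report something else, mostly with a low value. They report only what shows in the picture. A call takes as long as a camera call. They do not tell look-alikes from the thing itself.
- nets.find_in(camera, thing): "location" ([column, row] in pixels, amid what is visible of it).
The state is a dict: "time_s": time; "joint_positions": joint angles; "qvel": joint speeds; "tau": joint torques, N m; "position": TCP position; "tcp_rot": TCP orientation; "force": force on the tool from outside, world axes, zero at the start; "moment": the same for the moment, N m; "opening": opening from 0.0 (shut) to 1.0 (fully open); "grasp_force": force on a finger pad.
Only numpy, scipy, OpenCV 4.12 (cv2) and the standard library are available. Lean on these libraries where they do the work, as an engineer would, in place of code of your own. Each camera call takes 0.05 s, during which the arm holds its last target. There are 200 camera calls.

## Task

Put the small steel-headed mallet away: lift it out of the plywood rest and lower it handle-first through the orange collar on the grey stand. Feel for the hole gently, press the band on the handle past the spring catch inside until the head sits fully down on the collar, then let go, leaving the other tools where they are.

Things in the scene. Friction and masses are not known exactly. Their poses are not given: they have to be found in the camera images.
- mallet_head (a point): centre of the steel head of the small mallet (about 0.42 kg): an upright steel cylinder 46 mm in diameter and 50 mm tall (25 mm above and below this point) with two thin dark lines round it; below it hangs a straight round wooden handle, 21 mm thick, 100 mm long, with a brass band 24 mm in diameter and 13 mm long from 23 to 36 mm below the head. z points up along the mallet from handle to head. Yaw does not matter.
- mallet_shoulder (a point): point on the mallet's axis at the flat underside of its steel head, 25 mm below the head's centre: the face that must come to sit on the collar's top
- mallet_butt (a point): point on the mallet's axis at the free lower end of the handle, 125 mm below the head's centre; the last 5 mm taper from 21 mm to 18 mm in diameter
- rest_hole (a point): centre of the 36 mm hole at the top face of the plywood rest (90 x 100 mm, top face 115 mm above the bench, open at two sides); at the start the mallet's handle hangs loosely in it with the head on the top face. The rest is fixed.
- bush_centre (a point): centre of the swivel bush on the grey stand, at the height of the orange collar's top face (130 mm above the bench); fixed. The collar is NOT centred here: the axis of its hole is always 8 mm from this point horizontally, in a direction that differs each time and is not measured. Collar: tube 41 mm outside, 27 mm inside, 30 mm tall, open below.
- chisel: wood-handled chisel lying on the bench, 287 mm long; a bystander; origin under its middle
- gouge: wood-handled gouge lying on the bench, 297 mm long; a bystander; origin under its middle
- tape_measure: yellow and black tape measure, 86 x 35 x 63 mm; a bystander; origin under its middle
- sanding_cork: cork-brown sanding block, 95 x 63 x 29 mm; a bystander; origin under its middle
- steel_mallet: the mallet as a whole; origin at the butt, z up along the handle to the head
- stand: grey stand, fixed, that carries bush and collar, 90 mm wide; origin on the bench below the bush centre. Post 64 to 88 mm from there on its +x side, 114 mm high, so lower than the collar. The collar swivels stiffly about the bush centre (about 6 N sideways at its hole turns it). It also gives downward on a spring, about 6 N to start and 2 N more per mm, 6 mm at most, and comes back up; else it is rigid.
- catch (a point): point on the bush centre's axis at the height of the sprung steel ball inside the collar, 17 mm below the collar's top. The ball stands 4.5 mm into the hole from one side. The mallet's brass band stops on it while the head is still some 20 mm above the collar; a slow push of up to about 12 N besides its weight takes the band past it (the ball is damped: fast pushing meets more force).
Things that resemble listed ones, but are neither listed nor needed, are in the scene too. What is shaped like the steel_mallet but purple is not meant.

How it is judged (in metres and radians):
On the way, in this order (a step that is already met when the one before it is completed fails the run):
1. the mallet is lifted clear out of the rest (height (world z) of mallet_butt above 0.118 m), for 0.1 s.
2. the handle has entered the collar by 8 mm or more, upright (z of mallet_butt in the frame of bush_centre below -0.008 m and horizontal distance between mallet_butt and bush_centre below 0.0125 m and angle between steel_mallet's own z axis and vertical below 0.12 rad), for 0.1 s.
At the end, for the whole second after the job is handed in: The mallet hangs handle-down through the orange collar, at rest: the underside of its head within 2.5 mm of the collar's top, upright within 0.06 rad, its axis within 12.5 mm of the bush centre (z of mallet_shoulder in the frame of bush_centre between -0.003 and 0.0025 m and horizontal distance between mallet_shoulder and bush_centre below 0.0125 m and angle between steel_mallet's own z axis and vertical below 0.06 rad and linear speed of steel_mallet below 0.02 m/s); the robot touches nothing.
It fails at once if the mallet is forced: more than 25 N between mallet and stand (contact force between steel_mallet and stand above 25 N).
It fails at once if the gripper or arm pushes on the stand with more than 25 N (contact force between any of the fingers, the arm and stand above 25 N).
It fails at once if a bystander tool is moved by more than 30 mm (distance of any of chisel, gouge, tape_measure, sanding_cork from where it was at the start of the episode above 0.03 m).
It also fails if it takes over 72 s, if anything falls off the work surface, if the arm or the gripper's body presses on something with over 40 N, if the wrist force passes 120 N, or if a joint passes its speed limit or range.

## Working session

There is one attempt and no reset: what is moved stays moved. The work goes in short steps, Python scripts to look and compute and a tool call to move; the robot and the scene stay as the last step left them, time stands still between calls to the robot, and variables do not carry over. Pictures are saved under pics/ and viewed, at most 10 in all, crops included, and the job is handed in when it is done.

Besides the shell and the picture viewer there is one more tool, called after "Call:" as a command line: name --pt "numbers of a row" for each row, then --argument value for the rest. move_arm: Moves the arm, as the interface text tells. Its arguments: {"type":"object","properties":{"increments":{"type":"array"}},"required":["increments"]}

```bash
mkdir -p pics; cat > h.py <<'E'
import numpy as np, cv2
from rig import bot, viewer, workorder, nets
def snap(cam,name=None):
    c=viewer.capture(cam)
    if name: cv2.imwrite('pics/'+name+'.png',c['image'])
    return c
def ray(c,uv):
    p=cv2.undistortPoints(np.array([[uv]],float),np.array(c['K'],float),np.array(c['dist'],float))[0,0]
    d=np.array(c['orientation'])@np.array([p[0],-p[1],-1.]);return np.array(c['eye']),d
def atz(c,uv,z):
    e,d=ray(c,uv);return e+d*(z-e[2])/d[2]
def proj(c,P):
    R=np.array(c['orientation']);q=(np.atleast_2d(P)-np.array(c['eye']))@R*[1,-1,-1]
    return cv2.projectPoints(q,np.zeros(3),np.zeros(3),np.array(c['K'],float),np.array(c['dist'],float))[0][:,0]
E
python3 - <<'E'
from h import *
for cam in ['scene','top']:
    c=snap(cam,cam+'0'); print(cam,np.round(c['eye'],3),np.round(c['orientation'],2).tolist())
    for t,z in [('mallet_head',.14),('rest_hole',.115),('bush_centre',.13),('stand',.1),('steel_mallet',.14),('chisel',.01),('gouge',.01),('tape_measure',.03),('sanding_cork',.015)]:
        for d in nets.find_in(cam,t)[:3]: print(t,round(d['conf'],2),np.round(d['location'],1),np.round(atz(c,d['location'],z),3))
a=cv2.imread('pics/scene0.png');b=cv2.imread('pics/top0.png')
E
```

```text
scene [-0.171  0.644  0.6  ] [[-0.7, 0.3, -0.64], [-0.71, -0.3, 0.64], [0.0, 0.91, 0.42]]
mallet_head 0.79 [151.9 222.9] [0.591 0.255 0.14 ]
mallet_head 0.77 [197.  222.7] [0.51 0.17 0.14]
mallet_head 0.67 [231.6 250. ] [0.354 0.19  0.14 ]
rest_hole 0.61 [194.3 251. ] [0.441 0.232 0.115]
bush_centre 0.82 [266.6 200.4] [ 0.489 -0.068  0.13 ]
stand 0.58 [268.4 201.4] [ 0.523 -0.112  0.1  ]
steel_mallet 0.94 [190.6 226.2] [0.507 0.193 0.14 ]
steel_mallet 0.78 [238.  255.5] [0.328 0.195 0.14 ]
steel_mallet 0.77 [175.4 212.3] [0.598 0.178 0.14 ]
chisel 0.64 [198.6 251.1] [0.565 0.134 0.01 ]
chisel 0.47 [237.7 198.9] [ 0.743 -0.182  0.01 ]
chisel 0.4 [190.7 225.7] [0.701 0.063 0.01 ]
gouge 0.91 [136.  238.5] [0.755 0.232 0.01 ]
sanding_cork 0.62 [294.6 184.2] [ 0.675 -0.432  0.015]
top [ 0.366 -0.104  1.418] [[0.02, 0.99, -0.15], [-1.0, 0.02, 0.01], [0.01, 0.15, 0.99]]
mallet_head 0.8 [153.9 163.3] [0.619 0.154 0.14 ]
mallet_head 0.65 [184.1 223.2] [0.465 0.067 0.14 ]
mallet_head 0.65 [122.8 157.4] [0.633 0.237 0.14 ]
rest_hole 0.6 [150.4 212.3] [0.493 0.161 0.115]
bush_centre 0.93 [281.5 185.1] [ 0.571 -0.181  0.13 ]
stand 0.71 [279.3 190.5] [ 0.561 -0.177  0.1  ]
stand 0.39 [151.8 212.8] [0.493 0.16  0.1  ]
steel_mallet 0.79 [124.7 157.3] [0.634 0.232 0.14 ]
steel_mallet 0.68 [152.3 160.9] [0.625 0.158 0.14 ]
steel_mallet 0.64 [184.2 224.9] [0.46  0.067 0.14 ]
chisel 0.66 [290.2 132.4] [ 0.746 -0.212  0.01 ]
chisel 0.56 [364.1 167.8] [ 0.647 -0.428  0.01 ]
gouge 0.75 [150.  133.6] [0.733 0.197 0.01 ]
tape_measure 0.89 [357.4 212.1] [ 0.516 -0.403  0.03 ]
sanding_cork 0.59 [362.6 169.4] [ 0.641 -0.422  0.015]
```

View pics/scene0.png

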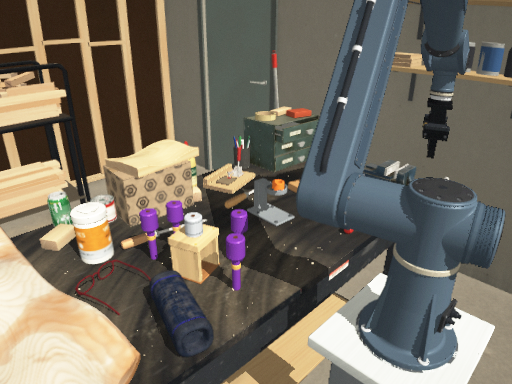

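View pics/top0.png

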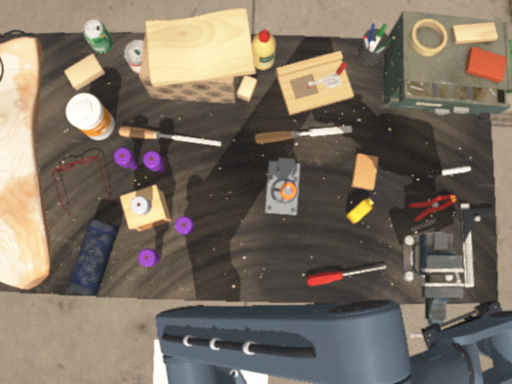

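The steel mallet sits in the rest at top (140,205) and scene (194,223). The stand's orange collar is at top (287,190) and scene (279,184). The purple decoys stand around the rest.

```bash
python3 - <<'E'
from h import *
a=cv2.imread('pics/scene0.png');b=cv2.imread('pics/top0.png')
def cr(i,u,v,w=25,h=0):
    return cv2.resize(i[v-w:v+w,u-w:u+w],(390,390)if 0 else (300,300),interpolation=cv2.INTER_CUBIC)
m=np.vstack([np.hstack([cr(a,194,228),cr(a,279,187)]),np.hstack([cr(b,140,206),cr(b,284,188)])])
cv2.imwrite('pics/m.png',m)
for i,n in((a,'scene'),(b,'top')):
    hsv=cv2.cvtColor(i,cv2.COLOR_BGR2HSV);k=((hsv[...,0]>5)&(hsv[...,0]<18)&(hsv[...,1]>170)&(hsv[...,2]>120)).astype('uint8')
    _,_,s,ce=cv2.connectedComponentsWithStats(k)
    for x,y in zip(s[1:],ce[1:]):
        if x[4]>25: print(n,x,y)
E
```

```text
scene [287 109  24   9 158] [298.83544304 112.67088608]
scene [272 179  13  11 125] [277.672 183.984]
scene [100 221  10  26 104] [105.17307692 234.125     ]
scene [ 74 227  18  24 177] [ 83.12429379 239.60451977]
top [466  48  40  34 896] [485.76227679  64.43526786]
top [103 108   7  18  69] [106.23188406 117.10144928]
top [ 82 125  24  10  85] [ 93.88235294 131.22352941]
top [281 183  15  15  81] [288.30864198 189.97530864]
top [450 195   6   7  31] [452.58064516 198.25806452]
```

View pics/m.png

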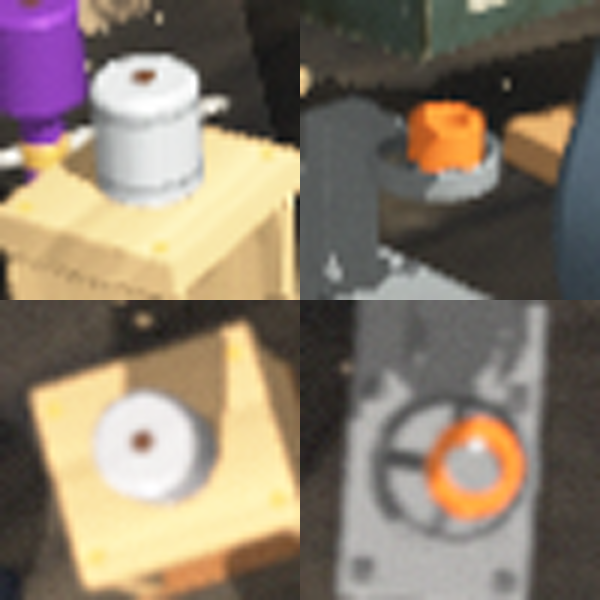

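Top crop: the head's centre dot is at about (138.2,203.8) and the collar hole at about (287.2,190.0). Scene crop: the dot is at (192.5,215.2) and the collar top at (278,180.8).

```bash
python3 - <<'E'
from h import *
s=snap('scene');t=snap('top')
for n,us,ut,z in [('head',(192.5,215.4),(138.2,203.8),.165),('collar',(278,180.8),(287.3,190.1),.130)]:
    print(n,'scene',atz(s,us,z).round(4),'top',atz(t,ut,z).round(4))
    (e1,d1),(e2,d2)=ray(s,us),ray(t,ut)
    k=np.linalg.lstsq(np.c_[d1,-d2],e2-e1,rcond=None)[0]; p,q=e1+k[0]*d1,e2+k[1]*d2
    print('tri',((p+q)/2).round(4),np.linalg.norm(p-q).round(4))
# ring of bush, rest corner pixels
print('rest corners', [atz(t,u,.115)[:2].round(3).tolist() for u in [(119.5,195.5),(154,184.5),(165,214.5),(129,228.5)]])
st=bot.read_state();print(st['position'],np.round(st['tcp_rot'],4).tolist(),st['opening'],np.round(st['force'],2),st['time_s'])
E
```

```text
head scene [0.5115 0.1815 0.165 ] top [0.5087 0.1833 0.165 ]
tri [0.5087 0.1831 0.1666] 0.0005
collar scene [ 0.5654 -0.2035  0.13  ] top [ 0.5584 -0.1966  0.13  ]
tri [ 0.5582 -0.196   0.1343] 0.0011
rest corners [[0.535, 0.246], [0.567, 0.155], [0.488, 0.122], [0.449, 0.216]]
[ 0.22239031 -0.58405814  0.23355214] [[0.9345, 0.3558, -0.0001], [0.3558, -0.9345, -0.0], [-0.0001, -0.0, -1.0]] 1.0046832383701627 [ 0.26 -0.19 -0.86] 1.1
```

Call:
move_arm --pt "0.577 -0.672 -0.3 0 0 0.1158 1" --pt "0.577 -0.672 -0.3 0 0 0.1158 1" --pt "0.577 -0.672 -0.3 0 0 0.1158 1" --pt "0.577 -0.672 -0.3 0 0 0.1158 1" --pt "0.577 -0.672 -0.3 0 0 0.1158 1" --pt "0.577 -0.672 -0.3 0 0 0.1158 1" --pt "0.577 -0.672 -0.3 0 0 0.1158 1" --pt "0.577 -0.672 -0.3 0 0 0.1158 1"

```text
time_s: 1.77
position: [0.3137, -0.3293, 0.3256]
tcp_rot: [[1.0, 0.005, 0.002], [0.005, -1.0, 0.0], [0.002, -0.0, -1.0]]
force: [-0.3, 0.1, -0.6]
opening: 1.001
grasp_force: 0.0
```

Call:
move_arm --pt "0.35 -0.87 0 0 0 0 1" --pt "0.35 -0.87 0 0 0 0 1" --pt "0.35 -0.87 0 0 0 0 1" --pt "0.35 -0.87 0 0 0 0 1" --pt "0.35 -0.87 0 0 0 0 1" --pt "0.35 -0.87 0 0 0 0 1" --pt "0.35 -0.87 0 0 0 0 1" --pt "0.35 -0.87 0 0 0 0 1"

```text
time_s: 2.43
position: [0.4186, -0.0687, 0.3236]
tcp_rot: [[1.0, 0.006, 0.001], [0.006, -1.0, 0.002], [0.001, -0.002, -1.0]]
force: [-0.7, 0.0, 0.7]
opening: 0.998
grasp_force: 0.0
```

Call:
move_arm --pt "0.3 -0.84 0 0 0 0 1" --pt "0.3 -0.84 0 0 0 0 1" --pt "0.3 -0.84 0 0 0 0 1" --pt "0.3 -0.84 0 0 0 0 1" --pt "0.3 -0.84 0 0 0 0 1" --pt "0.3 -0.84 0 0 0 0 1" --pt "0.3 -0.84 0 0 0 0 1" --pt "0.3 -0.84 0 0 0 0 1" --pt "0.3 -0.84 0 0 0 0 1"

```text
time_s: 3.18
position: [0.5078, 0.1787, 0.323]
tcp_rot: [[1.0, 0.002, -0.001], [0.002, -1.0, -0.001], [-0.001, 0.001, -1.0]]
force: [-0.3, -1.5, -0.2]
opening: 1.001
grasp_force: 0.0
```

```bash
python3 - <<'E'
from h import *
s=bot.read_state();print(s['position'],np.round(s['tcp_rot'],4).tolist(),s['joint_positions'],np.round(s['force'],2))
c=snap('scene','scene1')
cv2.imwrite('pics/s1.png',cv2.resize(c['image'][130:330,90:350],(780,600),interpolation=cv2.INTER_CUBIC))
E
```

```text
[0.50776408 0.17873551 0.32295306] [[1.0, 0.0016, -0.0008], [0.0016, -1.0, -0.0011], [-0.0008, 0.0011, -1.0]] [ 7.52371234e+00  1.79383228e+01  8.78220029e+01 -5.82360537e-02
  7.42956599e+01  9.74487821e+01] [-0.27 -1.55 -0.16]
```

View pics/s1.png

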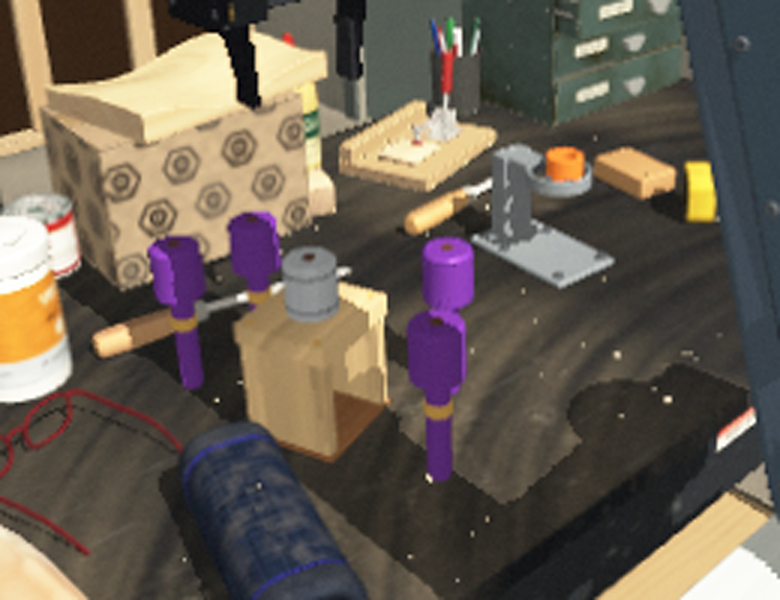

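The gripper is above the rest, with the mallet head at crop (310,283) and the stand clear. Next I descend.

Call:
move_arm --pt "0.003 -0.01 0.2 0 0 0 1" --pt "0.003 -0.01 0.35 0 0 0 1" --pt "0.003 -0.01 0.4 0 0 0 1" --pt "0.003 -0.01 0.4 0 0 0 1" --pt "0.003 -0.01 0.4 0 0 0 1" --pt "0.003 -0.01 0.4 0 0 0 1" --pt "0.003 -0.01 0.4 0 0 0 1"

```text
time_s: 3.82
position: [0.5105, 0.1815, 0.2063]
tcp_rot: [[1.0, -0.001, 0.006], [-0.001, -1.0, 0.001], [0.006, -0.001, -1.0]]
force: [0.1, -0.7, 0.7]
opening: 1.003
grasp_force: 0.0
```

Call:
move_arm --pt "-0.005 -0.005 0.12 0 0 0 1" --pt "-0.005 -0.005 0.2 0 0 0 1" --pt "-0.005 -0.005 0.228 0 0 0 1" --pt "-0.005 -0.005 0.228 0 0 0 1" --pt "-0.005 -0.005 0.228 0 0 0 1" --pt "-0.005 -0.005 0.228 0 0 0 1"

```text
time_s: 4.32
position: [0.5086, 0.1837, 0.1371]
tcp_rot: [[1.0, 0.0, 0.004], [0.0, -1.0, 0.001], [0.004, -0.001, -1.0]]
force: [0.4, -1.3, 0.5]
opening: 1.0
grasp_force: 0.0
```

Call:
move_arm --pt "0 0 0 0 0 0 0.6" --pt "0 0 0 0 0 0 0.3" --pt "0 0 0 0 0 0 0" --pt "0 0 0 0 0 0 0" --pt "0 0 0 0 0 0 0" --pt "0 0 0 0 0 0 0" --pt "0 0 0 0 0 0 0" --pt "0 0 0 0 0 0 0"

```text
time_s: 4.98
position: [0.5068, 0.1835, 0.1351]
tcp_rot: [[1.0, -0.0, -0.0], [-0.0, -1.0, 0.0], [-0.0, -0.0, -1.0]]
force: [-0.0, 1.2, 0.1]
opening: 0.52
grasp_force: 30.0
```

Call:
move_arm --pt "0 0 -0.05 0 0 0 0" --pt "0 0 -0.15 0 0 0 0" --pt "0 0 -0.27 0 0 0 0" --pt "0 0 -0.4 0 0 0 0" --pt "0 0 -0.5 0 0 0 0" --pt "0 0 -0.55 0 0 0 0" --pt "0 0 -0.55 0 0 0 0" --pt "0 0 -0.55 0 0 0 0"

```text
time_s: 5.65
position: [0.5064, 0.1834, 0.2998]
tcp_rot: [[1.0, -0.0, -0.0], [-0.0, -1.0, -0.0], [-0.0, 0.0, -1.0]]
force: [-0.5, 0.3, -4.4]
opening: 0.517
grasp_force: 29.9
```

Call:
move_arm --pt "0.01 0.1 0 0 0 0 0" --pt "0.03 0.23 0 0 0 0 0" --pt "0.05 0.37 0 0 0 0 0" --pt "0.06 0.5 0 0 0 0 0" --pt "0.08 0.6 0 0 0 0 0" --pt "0.08 0.63 0 0 0 0 0" --pt "0.08 0.63 0 0 0 0 0"

```text
time_s: 6.23
position: [0.5297, -0.0079, 0.2973]
tcp_rot: [[1.0, -0.004, -0.006], [-0.004, -1.0, 0.001], [-0.006, -0.001, -1.0]]
force: [-0.1, -0.1, -3.2]
opening: 0.519
grasp_force: 29.9
```

Call:
move_arm --pt "0.01 0.1 0 0 0 0 0" --pt "0.03 0.23 0 0 0 0 0" --pt "0.05 0.37 0 0 0 0 0" --pt "0.07 0.5 0 0 0 0 0" --pt "0.08 0.6 0 0 0 0 0" --pt "0.09 0.63 0 0 0 0 0" --pt "0.09 0.63 0 0 0 0 0" --pt "0.09 0.63 0 0 0 0 0" --pt "0.09 0.63 0 0 0 0 0"

```text
time_s: 6.98
position: [0.5571, -0.1918, 0.299]
tcp_rot: [[1.0, 0.002, -0.003], [0.002, -1.0, 0.003], [-0.003, -0.003, -1.0]]
force: [0.3, 0.5, -3.3]
opening: 0.519
grasp_force: 30.0
```

```bash
python3 - <<'E'
from h import *
s=bot.read_state();print(s['position'],np.round(s['tcp_rot'],4).tolist(),np.round(s['force'],2),s['opening'],s['grasp_force'])
c=snap('scene','scene2');t=snap('top','top2')
a=cv2.resize(c['image'][100:220,225:325],(500,600),interpolation=cv2.INTER_CUBIC)
b=cv2.resize(t['image'][150:230,265:305],(300,600),interpolation=cv2.INTER_CUBIC)
cv2.imwrite('pics/s2.png',np.hstack([a,b]))
E
```

```text
[ 0.55708539 -0.19179229  0.29903064] [[1.0, 0.0019, -0.0027], [0.0019, -1.0, 0.0028], [-0.0027, -0.0029, -1.0]] [ 0.33  0.51 -3.34] 0.5188442189983847 29.95020760467014
```

View pics/s2.png

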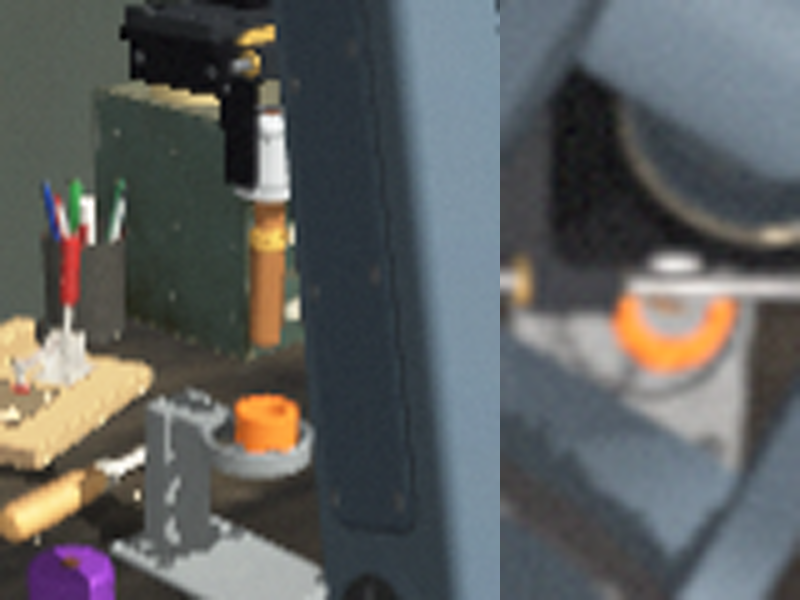

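The mallet is held upright. Its butt is at crop (265,345), scene pixel (277.5,168.5), and the collar top is below it at crop (267,410). Next I refine both positions numerically.

```bash
python3 - <<'E'
from h import *
from scipy.optimize import minimize
a=np.linspace(0,2*np.pi,60)
circ=lambda x,y,z,r:np.c_[x+r*np.cos(a),y+r*np.sin(a),0*a+z]
def om(i):
    i=i.astype(float);B,G,R=i[...,0],i[...,1],i[...,2]
    return np.clip((R-B-40)/110,0,1)
S=8
def fill(shape,polys,o,n):
    m=np.zeros((n*S,n*S),np.uint8)
    for p,v in polys: cv2.fillPoly(m,[np.round((p-o+.5)*S-.5).astype(np.int32)],v)
    return cv2.resize(m,(n,n),interpolation=cv2.INTER_AREA)/255.
t=snap('top');s=snap('scene')
T=om(cv2.imread('pics/top0.png'));o=np.array([274,176]);T=T[176:204,274:302]
def ft(p):
    x,y=p;z=.13
    pol=[(cv2.convexHull(np.vstack([proj(t,circ(x,y,z,.0205)),proj(t,circ(x,y,.1,.0205))]).astype(np.float32))[:,0],255),(proj(t,circ(x,y,z,.0135)),0)]
    return ((fill(0,pol,o,28)-T)**2).sum()
r=min((minimize(ft,[.558+dx,-.196+dy],method='Nelder-Mead',options=dict(initial_simplex=[[.555+dx,-.193+dy],[.562+dx,-.196+dy],[.557+dx,-.2+dy]])) for dx in(0,.002) for dy in (0,.002)),key=lambda r:r.fun)
print('top collar',r.x.round(4),r.fun,T.sum())
# scene: orange extents predicted for that collar
x,y=r.x
P=proj(s,circ(x,y,.13,.0205));print('pred scene rim x',P[:,0].min(),P[:,0].max(),'y',P[:,1].min(),P[:,1].max())
for n in('scene0','scene2'):
    M=om(cv2.imread(f'pics/{n}.png'))[170:200,265:295]
    print(n,'top edge row',[round(199.5-29.5+ (30-1)-0-0,1)][:0], 'cols',np.round(M[10:16].mean(0),2))
    print(' rows',np.round(M[:,8:16].mean(1),2))
st=bot.read_state();X=st['position'];print(X)
for dx in(0,.002,.004):
    print(dx,'butt pred',proj(s,[X[0]+dx,X[1],X[2]-.12]).round(2),'shoulder',proj(s,[X[0]+dx,X[1],X[2]-.02]).round(2))
I=cv2.imread('pics/scene2.png').astype(int)
for row in (156,160,164): print(row,(I[row,270:286,2]-I[row,270:286,0]).tolist())
E
```

```text
top collar [ 0.559  -0.1984] 15.498392004346709 147.9181818181818
pred scene rim x 272.2236252811454 284.6488585365455 y 179.3798531084007 184.21535773151743
scene0 top edge row [] cols [0.   0.   0.   0.   0.   0.   0.   0.52 0.92 1.   1.   1.   1.   1.
 1.   1.   1.   1.   0.97 0.63 0.   0.   0.   0.09 0.26 0.37 0.44 0.48
 0.52 0.56]
 rows [0.   0.   0.   0.   0.   0.   0.   0.   0.   0.82 0.96 1.   1.   1.
 1.   1.   1.   1.   0.96 0.88 0.34 0.   0.   0.   0.   0.   0.   0.
 0.   0.  ]
scene2 top edge row [] cols [0.   0.   0.   0.   0.   0.   0.   0.76 1.   1.   1.   1.   1.   1.
 1.   1.   1.   1.   0.96 0.65 0.   0.   0.   0.   0.   0.   0.   0.
 0.   0.  ]
 rows [0.   0.   0.   0.   0.   0.   0.   0.   0.   0.87 1.   1.   1.   1.
 1.   1.   1.   1.   0.95 0.88 0.24 0.   0.   0.   0.   0.   0.   0.
 0.   0.  ]
[ 0.55774807 -0.19280102  0.30021381]
0 butt pred [[278.03 168.03]] shoulder [[278.95 138.08]]
0.002 butt pred [[277.57 167.88]] shoulder [[278.47 137.95]]
0.004 butt pred [[277.11 167.72]] shoulder [[278.   137.82]]
156 [-2, -1, -4, -1, 10, 53, 85, 109, 118, 116, 114, 79, -2, -4, -4, -15]
160 [-4, -2, -3, 0, 15, 68, 88, 109, 112, 118, 116, 76, 15, 27, 28, -15]
164 [-5, 1, -1, 2, 17, 70, 92, 112, 116, 118, 113, 55, 4, 3, -3, -1]
```

Call:
move_arm --pt "0.001 0.014 0.04 0 0 0 0" --pt "0.001 0.014 0.1 0 0 0 0" --pt "0.001 0.014 0.13 0 0 0 0" --pt "0.001 0.014 0.145 0 0 0 0" --pt "0.001 0.014 0.145 0 0 0 0" --pt "0.001 0.014 0.145 0 0 0 0" --pt "0.001 0.014 0.145 0 0 0 0" --pt "0.001 0.014 0.145 0 0 0 0"

```text
time_s: 7.85
position: [0.5588, -0.199, 0.2576]
tcp_rot: [[1.0, 0.0, 0.002], [0.0, -1.0, -0.001], [0.002, 0.001, -1.0]]
force: [-0.1, -0.5, -3.1]
opening: 0.52
grasp_force: 30.0
```

```bash
python3 - <<'E'
from h import *
s=bot.read_state();print(s['position'],np.round(s['tcp_rot'],4).tolist(),np.round(s['force'],2),np.round(s['moment'],2))
c=snap('scene','scene3')
I=c['image'].astype(int)
for row in range(166,188,2): print(row,(I[row,268:290,2]-I[row,268:290,0]).tolist())
X=s['position'];print(proj(c,[X[0]+.001,X[1],X[2]-.12]),proj(c,[X[0]+.001,X[1],.13]))
cv2.imwrite('pics/s3.png',cv2.resize(c['image'][140:200,250:310],(600,600),interpolation=cv2.INTER_CUBIC))
E
```

```text
[ 0.55875057 -0.19898723  0.25764457] [[1.0, 0.0001, 0.0018], [0.0001, -1.0, -0.001], [0.0018, 0.001, -1.0]] [-0.09 -0.47 -3.12] [ 0.04 -0.    0.02]
166 [-2, -3, -2, -3, -1, 3, 12, 27, 69, 88, 109, 117, 118, 112, 33, -2, -5, -17, -16, -16, -18, -16]
168 [-2, -2, -3, 0, 0, 3, 12, 29, 67, 92, 109, 116, 117, 109, 2, 6, 12, -16, -16, -17, -16, -16]
170 [12, 5, 1, 9, 4, 5, 16, 25, 69, 93, 110, 115, 119, 112, 37, 20, 20, -18, -16, -17, -17, -14]
172 [15, 14, 15, 14, 14, 9, 19, 29, 68, 96, 110, 116, 115, 112, 28, 14, 11, -10, -17, -18, -15, -16]
174 [19, 18, 14, 15, 12, 10, 14, 26, 73, 98, 112, 116, 118, 113, 22, 10, 7, -5, -14, -14, -15, -15]
176 [12, 10, 12, 14, 11, 9, 12, 28, 74, 99, 112, 114, 120, 113, 13, 4, 4, -4, -14, -17, -16, -15]
178 [16, 15, 14, 16, 14, 12, 10, 23, 76, 101, 112, 119, 119, 97, 7, 6, 5, 4, -13, -16, -15, -15]
180 [8, 14, 15, 24, 92, 111, 113, 146, 139, 127, 139, 173, 180, 172, 163, 125, 41, 7, -13, -17, -17, -16]
182 [-2, -3, -1, 20, 157, 193, 197, 186, 169, 179, 196, 193, 188, 184, 193, 188, 149, 6, -8, -18, -16, -18]
184 [0, -2, -2, 10, 111, 148, 168, 188, 192, 193, 191, 193, 187, 186, 191, 190, 113, 1, -7, -15, -17, -16]
186 [-3, -4, -2, 11, 125, 148, 166, 185, 189, 193, 195, 192, 193, 189, 189, 192, 109, -2, -7, -14, -15, -15]
[[278.44872538 179.5067452 ]] [[278.37886008 181.6434509 ]]
```

View pics/s3.png

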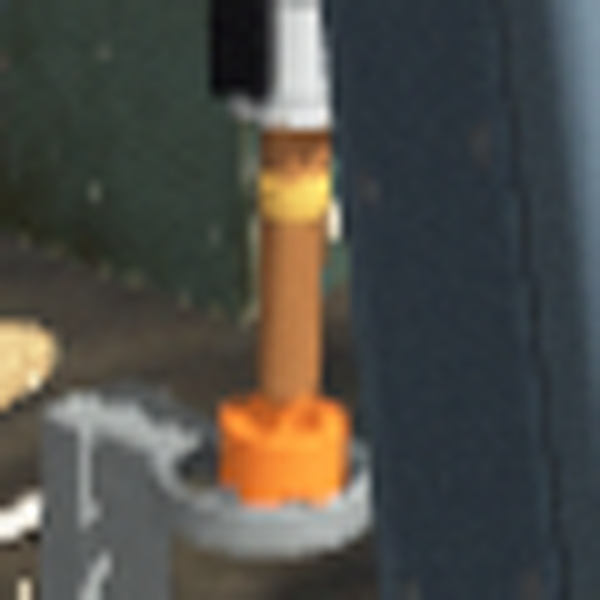

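The butt is just above the collar: handle axis at column 278.6, collar axis at 278.0, so I shift slightly left in the image (+x/+y) and feel downward.

Call:
move_arm --pt "0.002 -0.0055 0 0 0 0 0" --pt "0.002 -0.0055 0.01 0 0 0 0" --pt "0.002 -0.0055 0.015 0 0 0 0" --pt "0.002 -0.0055 0.02 0 0 0 0" --pt "0.002 -0.0055 0.024 0 0 0 0" --pt "0.002 -0.0055 0.028 0 0 0 0" --pt "0.002 -0.0055 0.032 0 0 0 0"

```text
time_s: 8.48
position: [0.5587, -0.1972, 0.2468]
tcp_rot: [[1.0, -0.0, -0.0], [-0.0, -1.0, 0.0], [-0.0, -0.0, -1.0]]
force: [-0.6, 0.1, -2.4]
opening: 0.517
grasp_force: 30.0
```

```bash
python3 - <<'E'
from h import *
for k in range(3):
    s=bot.read_state();print(s['position'].round(4) if hasattr(s['position'],'round') else s['position'],np.round(s['force'],2),np.round(s['moment'],2)); snap('scene')
E
```

```text
[ 0.5587 -0.1972  0.2468] [-0.61  0.09 -2.38] [ 0.04  0.04 -0.01]
[ 0.5586 -0.197   0.2466] [ 0.66  0.18 -3.39] [ 0.02 -0.01 -0.04]
[ 0.5586 -0.1971  0.2467] [ 1.36  0.33 -3.59] [ 0.02  0.02 -0.04]
```

Call:
move_arm --pt "0 0 0.003 0 0 0 0" --pt "0 0 0.006 0 0 0 0" --pt "0 0 0.009 0 0 0 0" --pt "0 0 0.012 0 0 0 0" --pt "0 0 0.014 0 0 0 0" --pt "0 0 0.014 0 0 0 0"

```text
time_s: 9.13
position: [0.5586, -0.197, 0.2427]
tcp_rot: [[1.0, 0.0, -0.0], [0.0, -1.0, 0.0], [-0.0, -0.0, -1.0]]
force: [0.0, 0.1, -3.0]
opening: 0.521
grasp_force: 30.0
```

Call:
move_arm --pt "0 0 0.004 0 0 0 0" --pt "0 0 0.008 0 0 0 0" --pt "0 0 0.012 0 0 0 0" --pt "0 0 0.016 0 0 0 0" --pt "0 0 0.02 0 0 0 0" --pt "0 0 0.023 0 0 0 0" --pt "0 0 0.026 0 0 0 0" --pt "0 0 0.026 0 0 0 0"

```text
time_s: 9.8
position: [0.5586, -0.197, 0.2348]
tcp_rot: [[1.0, -0.0, -0.0], [-0.0, -1.0, 0.0], [-0.0, -0.0, -1.0]]
force: [0.0, 0.5, -3.5]
opening: 0.52
grasp_force: 30.0
```

Call:
move_arm --pt "0 0 0.003 0 0 0 0" --pt "0 0 0.006 0 0 0 0" --pt "0 0 0.009 0 0 0 0" --pt "0 0 0.012 0 0 0 0" --pt "0 0 0.015 0 0 0 0" --pt "0 0 0.018 0 0 0 0" --pt "0 0 0.021 0 0 0 0" --pt "0 0 0.024 0 0 0 0"

```text
time_s: 10.47
position: [0.5584, -0.197, 0.2276]
tcp_rot: [[1.0, 0.0, -0.001], [0.0, -1.0, 0.0], [-0.001, -0.0, -1.0]]
force: [-1.2, 0.4, -3.3]
opening: 0.52
grasp_force: 30.0
```

Call:
move_arm --pt "0 0 0.006 0 0 0 0" --pt "0 0 0.014 0 0 0 0" --pt "0 0 0.022 0 0 0 0" --pt "0 0 0.03 0 0 0 0" --pt "0 0 0.038 0 0 0 0" --pt "0 0 0.046 0 0 0 0" --pt "0 0 0.052 0 0 0 0" --pt "0 0 0.056 0 0 0 0" --pt "0 0 0.056 0 0 0 0"

```text
time_s: 11.22
position: [0.5585, -0.197, 0.2105]
tcp_rot: [[1.0, 0.0, -0.001], [0.0, -1.0, 0.0], [-0.001, -0.0, -1.0]]
force: [-2.4, -0.1, -4.3]
opening: 0.518
grasp_force: 30.0
```

Call:
move_arm --pt "0 0 0.006 0 0 0 0" --pt "0 0 0.014 0 0 0 0" --pt "0 0 0.022 0 0 0 0" --pt "0 0 0.03 0 0 0 0" --pt "0 0 0.036 0 0 0 0" --pt "0 0 0.042 0 0 0 0" --pt "0 0 0.046 0 0 0 0" --pt "0 0 0.05 0 0 0 0" --pt "0 0 0.05 0 0 0 0"

```text
time_s: 11.97
position: [0.5585, -0.197, 0.1956]
tcp_rot: [[1.0, 0.0, -0.001], [0.0, -1.0, 0.0], [-0.001, -0.0, -1.0]]
force: [-2.7, 0.6, -3.9]
opening: 0.516
grasp_force: 30.0
```

Call:
move_arm --pt "0 0 0.004 0 0 0 0" --pt "0 0 0.008 0 0 0 0" --pt "0 0 0.012 0 0 0 0" --pt "0 0 0.016 0 0 0 0" --pt "0 0 0.02 0 0 0 0" --pt "0 0 0.024 0 0 0 0" --pt "0 0 0.028 0 0 0 0" --pt "0 0 0.032 0 0 0 0" --pt "0 0 0.036 0 0 0 0"

```text
time_s: 12.72
position: [0.5587, -0.1971, 0.1851]
tcp_rot: [[1.0, 0.0, -0.0], [0.0, -1.0, 0.0], [-0.0, -0.0, -1.0]]
force: [-3.2, 1.1, -2.5]
opening: 0.519
grasp_force: 30.0
```

Call:
move_arm --pt "0 0 0.002 0 0 0 0" --pt "0 0 0.004 0 0 0 0" --pt "0 0 0.006 0 0 0 0" --pt "0 0 0.008 0 0 0 0" --pt "0 0 0.01 0 0 0 0" --pt "0 0 0.01 0 0 0 0"

```text
time_s: 13.22
position: [0.5586, -0.197, 0.182]
tcp_rot: [[1.0, -0.0, -0.0], [0.0, -1.0, 0.0], [-0.0, -0.0, -1.0]]
force: [-3.3, 0.5, -2.4]
opening: 0.524
grasp_force: 30.0
```

Call:
move_arm --pt "0 0 0.004 0 0 0 0" --pt "0 0 0.008 0 0 0 0" --pt "0 0 0.012 0 0 0 0" --pt "0 0 0.016 0 0 0 0" --pt "0 0 0.02 0 0 0 0" --pt "0 0 0.024 0 0 0 0" --pt "0 0 0.028 0 0 0 0" --pt "0 0 0.03 0 0 0 0"

```text
time_s: 13.88
position: [0.5586, -0.1971, 0.173]
tcp_rot: [[1.0, -0.0, -0.0], [-0.0, -1.0, 0.0], [-0.0, -0.0, -1.0]]
force: [-4.6, 0.4, -2.1]
opening: 0.52
grasp_force: 30.0
```

Call:
move_arm --pt "-0.002 0 0.001 0 0 0 0" --pt "-0.003 0 0.002 0 0 0 0" --pt "-0.003 0 0.003 0 0 0 0" --pt "-0.003 0 0.004 0 0 0 0" --pt "-0.003 0 0.005 0 0 0 0" --pt "-0.003 0 0.006 0 0 0 0" --pt "-0.003 0 0.007 0 0 0 0" --pt "-0.003 0 0.008 0 0 0 0"

```text
time_s: 14.55
position: [0.5581, -0.1973, 0.1709]
tcp_rot: [[1.0, -0.0, 0.001], [-0.0, -1.0, -0.0], [0.001, 0.0, -1.0]]
force: [-2.7, 0.2, -2.2]
opening: 0.516
grasp_force: 30.0
```

Call:
move_arm --pt "0 0 0.001 0 0 0 0" --pt "0 0 0.002 0 0 0 0" --pt "0 0 0.003 0 0 0 0" --pt "0 0 0.004 0 0 0 0" --pt "0 0 0.005 0 0 0 0" --pt "0 0 0.006 0 0 0 0" --pt "0 0 0.007 0 0 0 0" --pt "0 0 0.008 0 0 0 0"

```text
time_s: 15.22
position: [0.5576, -0.197, 0.1685]
tcp_rot: [[1.0, -0.0, -0.001], [-0.0, -1.0, 0.0], [-0.001, -0.0, -1.0]]
force: [-2.7, 1.2, 0.7]
opening: 0.522
grasp_force: 30.0
```

Call:
move_arm --pt "0 0 0.001 0 0 0 0" --pt "0 0 0.002 0 0 0 0" --pt "0 0 0.003 0 0 0 0" --pt "0 0 0.004 0 0 0 0" --pt "0 0 0.005 0 0 0 0" --pt "0 0 0.006 0 0 0 0"

```text
time_s: 15.72
position: [0.5577, -0.197, 0.1665]
tcp_rot: [[1.0, 0.0, -0.0], [0.0, -1.0, 0.0], [-0.0, -0.0, -1.0]]
force: [-3.2, 1.4, 0.2]
opening: 0.516
grasp_force: 30.0
```

Call:
move_arm --pt "0 0 0.001 0 0 0 0" --pt "0 0 0.002 0 0 0 0" --pt "0 0 0.003 0 0 0 0" --pt "0 0 0.004 0 0 0 0" --pt "0 0 0.005 0 0 0 0" --pt "0 0 0.006 0 0 0 0"

```text
time_s: 16.22
position: [0.5577, -0.197, 0.1647]
tcp_rot: [[1.0, 0.0, -0.0], [0.0, -1.0, 0.0], [-0.0, -0.0, -1.0]]
force: [-3.8, 1.9, -0.9]
opening: 0.52
grasp_force: 30.0
```

Call:
move_arm --pt "0 0 0.0015 0 0 0 0" --pt "0 0 0.003 0 0 0 0" --pt "0 0 0.0045 0 0 0 0" --pt "0 0 0.006 0 0 0 0" --pt "0 0 0.0075 0 0 0 0" --pt "0 0 0.009 0 0 0 0" --pt "0 0 0.0105 0 0 0 0" --pt "0 0 0.012 0 0 0 0"

```text
time_s: 16.88
position: [0.5577, -0.1971, 0.1612]
tcp_rot: [[1.0, 0.0, -0.0], [0.0, -1.0, 0.0], [-0.0, -0.0, -1.0]]
force: [-5.0, 0.4, -1.0]
opening: 0.516
grasp_force: 30.0
```

Call:
move_arm --pt "0 0 0.0015 0 0 0 0" --pt "0 0 0.003 0 0 0 0" --pt "0 0 0.0045 0 0 0 0" --pt "0 0 0.006 0 0 0 0" --pt "0 0 0.0075 0 0 0 0" --pt "0 0 0.009 0 0 0 0" --pt "0 0 0.0105 0 0 0 0" --pt "0 0 0.012 0 0 0 0"

```text
time_s: 17.55
position: [0.5577, -0.197, 0.1573]
tcp_rot: [[1.0, 0.0, -0.0], [0.0, -1.0, 0.0], [-0.0, -0.0, -1.0]]
force: [-3.4, 0.6, -2.4]
opening: 0.521
grasp_force: 30.0
```

Call:
move_arm --pt "0 0 0.0015 0 0 0 0" --pt "0 0 0.003 0 0 0 0" --pt "0 0 0.0045 0 0 0 0" --pt "0 0 0.006 0 0 0 0" --pt "0 0 0.0075 0 0 0 0" --pt "0 0 0.009 0 0 0 0" --pt "0 0 0.0105 0 0 0 0" --pt "0 0 0.012 0 0 0 0"

```text
time_s: 18.22
position: [0.5581, -0.1974, 0.1543]
tcp_rot: [[1.0, 0.0, 0.001], [0.0, -1.0, -0.001], [0.001, 0.001, -1.0]]
force: [-3.9, 0.4, -2.4]
opening: 0.523
grasp_force: 30.0
```

Call:
move_arm --pt "0 0 0.001 0 0 0 0" --pt "0 0 0.002 0 0 0 0" --pt "0 0 0.003 0 0 0 0" --pt "0 0 0.004 0 0 0 0" --pt "0 0 0.005 0 0 0 0" --pt "0 0 0.006 0 0 0 0"

```text
time_s: 18.72
position: [0.558, -0.1972, 0.1523]
tcp_rot: [[1.0, -0.0, 0.0], [-0.0, -1.0, -0.0], [0.0, 0.0, -1.0]]
force: [-3.8, 0.6, -2.4]
opening: 0.519
grasp_force: 30.0
```

Call:
move_arm --pt "0 0 0.001 0 0 0 0" --pt "0 0 0.002 0 0 0 0" --pt "0 0 0.003 0 0 0 0" --pt "0 0 0.004 0 0 0 0" --pt "0 0 0.005 0 0 0 0" --pt "0 0 0.006 0 0 0 0"

```text
time_s: 19.22
position: [0.5579, -0.1971, 0.1504]
tcp_rot: [[1.0, -0.0, 0.0], [-0.0, -1.0, 0.0], [0.0, -0.0, -1.0]]
force: [-3.0, -0.4, -2.1]
opening: 0.52
grasp_force: 30.0
```

Call:
move_arm --pt "0 0 0.001 0 0 0 0" --pt "0 0 0.002 0 0 0 0" --pt "0 0 0.003 0 0 0 0" --pt "0 0 0.004 0 0 0 0"

```text
time_s: 19.55
position: [0.5579, -0.1971, 0.1499]
tcp_rot: [[1.0, 0.0, 0.0], [0.0, -1.0, -0.0], [0.0, 0.0, -1.0]]
force: [-4.4, 1.0, 3.6]
opening: 0.515
grasp_force: 30.0
```

Contact came at the expected seating height (TCP z 0.150). Next I release and retreat.

Call:
move_arm --pt "0 0 0 0 0 0 0.6" --pt "0 0 0 0 0 0 0.75" --pt "0 0 0 0 0 0 0.9" --pt "0 0 0 0 0 0 0.9" --pt "0 0 0 0 0 0 0.9" --pt "0 0 0 0 0 0 0.9"

```text
time_s: 20.05
position: [0.5584, -0.1973, 0.1494]
tcp_rot: [[1.0, -0.0, 0.001], [-0.0, -1.0, -0.0], [0.001, 0.0, -1.0]]
force: [0.4, -0.0, 0.3]
opening: 0.858
grasp_force: 0.0
```

Call:
move_arm --pt "0 0 -0.03 0 0 0 0.9" --pt "0 0 -0.1 0 0 0 0.9" --pt "0 0 -0.2 0 0 0 0.9" --pt "0 0 -0.3 0 0 0 0.9" --pt "0 0 -0.4 0 0 0 0.9" --pt "0 0 -0.4 0 0 0 0.9" --pt "0 0 -0.4 0 0 0 0.9"

```text
time_s: 20.63
position: [0.5591, -0.1978, 0.2722]
tcp_rot: [[1.0, 0.0, 0.005], [0.0, -1.0, -0.003], [0.005, 0.003, -1.0]]
force: [-0.7, 0.3, -0.1]
opening: 0.902
grasp_force: 0.0
```

```bash
python3 - <<'E'
from h import *
s=bot.read_state();print(s['position'],np.round(s['force'],2),s['opening'])
c=snap('scene','scene4');t=snap('top','top4')
cv2.imwrite('pics/s4.png',np.hstack([cv2.resize(i,(400,600),interpolation=cv2.INTER_CUBIC) for i in (c['image'][135:210,255:305],t['image'][150:225,260:310])]))
print('shoulder',proj(c,[.5585,-.197,.13]),'top',proj(c,[.5585,-.197,.18]))
E
```

```text
[ 0.55913749 -0.19777981  0.27224849] [-0.66  0.32 -0.14] 0.9016392795147351
shoulder [[278.2613777  181.91297685]] top [[278.72059687 167.71368583]]
```

View pics/s4.png

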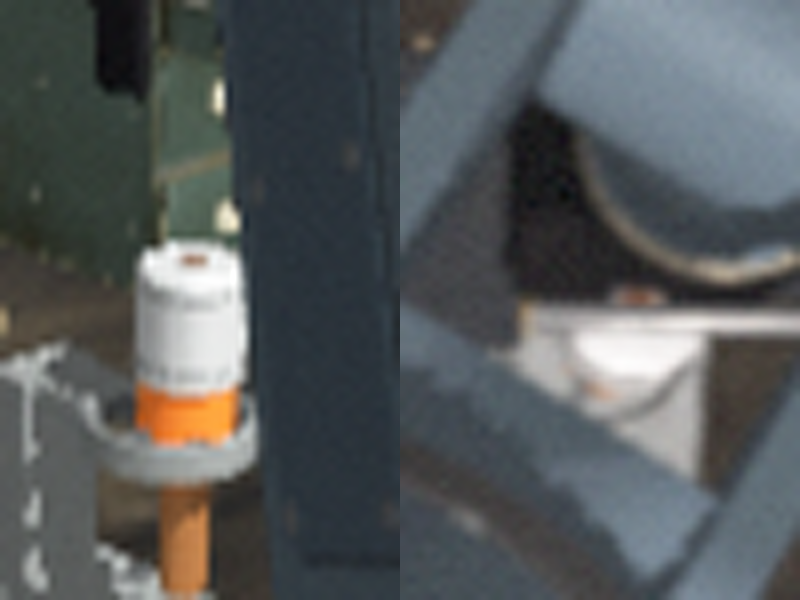

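The head sits flush on the orange collar at crop (188,388), upright, with the handle hanging out below and the gripper clear above.

```bash
python3 -c "
from rig import workorder; print(workorder.hand_in())"
```

```text
the job is handed in; nothing more can be done
None
```

The mallet is seated fully down on the orange collar and upright, with the gripper clear and no other tool deliberately touched; the job is handed in, and the hand-in call returned no verdict.

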